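# Hang the green turner on the utensil carousel

### The job

Turn the utensil carousel until its empty hook is at the front, over the red dot on the foot. Then take the green turner out of the white drying rest and hang it by its eye on that hook, so that it is left hanging there, let go and still, with the hook still over the dot. Do not shift or tip the mug, the glass jar and the spice jar.

Things in the scene. Friction and masses are not known exactly. Their poses are not given: they have to be found in the camera images.
- stand: Fixed steel foot (round, 156 mm wide, 18 mm high) and post of the utensil carousel; origin under its centre on the worktop, z up. A red dot on the foot marks the front: it lies toward this frame's -x.
- carousel (a joint): Angle (rad) of the carousel's turning head about its vertical axis, counter-clockwise positive from above; 0: the empty hook is at the front. Starts at 0.7 to 1.9. Stiff bearing (0.15 Nm), stays where left. Head: dark disc 144 mm wide, underside 275 mm up, 4 J-hooks under it 90 degrees apart; 3 carry utensils fixed to it, reaching down to 45 mm and out to 115 mm from the axis, 1 is empty.
- knob_grip (a point): Grip point of the wooden bar knob on top of the disc, on the axis. The bar is 64 mm long, 18 mm wide, 32 mm high (289 to 321 mm over the worktop); its length lies along this frame's x axis, i.e. in line with the empty hook. Disc top is at 285 mm.
- free_hook (a point): Middle of the empty hook's trough (centre of the wire, 6 mm thick), 225 mm up and 74 mm from the axis. Turns with the head; its -x points outward. The wire drops from the disc 60 mm from the axis, runs outward along the trough (67 to 80 mm from the axis) and its tip rises outward to 91 mm from the axis, 13 mm above the trough's centre.
- front_mark (a point): Fixed point on the stand where the hook's trough (free_hook) must come: 74 mm from the axis above the red dot, 225 mm up. Under each hook the turning head has a thin arm with a rubber button (14 mm wide, 134 mm up, its face 69 mm from the axis) that stops a hung handle. The disc leaves no room at the hooks for a gripper pointing straight down; tilt it 30 to 45 degrees.
- rest: Fixed white drying rest: foot 100 x 110 x 12 mm with an upright slot (8 mm wide along x, 84 mm long along y, reaching up to 70 mm) raked 15 degrees so that what stands in it leans toward the rest's +x. Origin under the foot's centre.
- turner: Green slotted kitchen turner, 197 mm long, 0.11 kg, loose, standing blade down in the rest, leaning 15 to 20 degrees toward its +x. Origin at the middle of the blade's lower edge; z along it to the eye, x across the flat. Blade 64 (y) x 67 x 4 mm; handle 18 (y) x 12 (x) mm from z 71 to 153 mm; above it the hanging eye, a ring 42 mm wide (y), 50 mm high, 8 mm thick.
- eye (a point): Centre of the eye's hole, 172 mm up the turner's z axis. Hole: 26 mm wide (y), 34 mm high (z), open along x; its top is 17 mm above this point. Hung, it rests about 14 mm below free_hook; a turner let go leaning swings in against a rubber button and is still after about two seconds.
- grip (a point): Point on the turner's handle 100 mm up its z axis, 72 mm below the eye; a good place to grip across the 18 mm (y).
- mug: White mug with a red-brown inside, 83 mm wide, 93 mm high; bystander, origin under it.
- jar: Glass jar with a dark lid, 70 mm wide, 86 mm high; bystander, origin under it.
- spice: Spice jar with a green cap, 46 mm wide, 106 mm high; bystander, origin under it.

How it is judged:
On the way, in this order (a step that is already met when the one before it is completed fails the run):
1. the empty hook stands at the front, within 20 mm of the front mark (horizontal distance between free_hook and front_mark below 0.02 m), for 0.3 s.
2. the turner is lifted out of the rest (height (world z) of turner above 0.05 m and horizontal distance between eye and free_hook above 0.03 m), for 0.1 s.
At the end, for the whole second after the job is handed in: The turner hangs by its eye on the empty hook: hole centre within 18 mm sideways of the trough's middle and 6 to 24 mm below it, upright within 14 degrees, at rest, clear of the rest; the hook is within 30 mm of the front mark (horizontal distance between free_hook and front_mark below 0.03 m and horizontal distance between eye and free_hook below 0.018 m and z of eye in the frame of free_hook between -0.024 and -0.006 m and angle between turner's own z axis and vertical below 0.25 rad and linear speed of turner below 0.03 m/s and contact force between turner and rest below 0.05 N); the robot touches nothing.
It fails at once if the mug is shifted more than 25 mm or tipped (distance of mug from where it was at the start of the episode above 0.025 m or angle between mug's own z axis and vertical above 0.3 rad).
It fails at once if the glass jar is shifted more than 25 mm or tipped (distance of jar from where it was at the start of the episode above 0.025 m or angle between jar's own z axis and vertical above 0.3 rad).
It fails at once if the spice jar is shifted more than 25 mm or tipped (distance of spice from where it was at the start of the episode above 0.025 m or angle between spice's own z axis and vertical above 0.3 rad).
It also fails if it takes over 64 s, if anything falls off the work surface, if the arm or the gripper's body presses on something with over 40 N, if the wrist force passes 120 N, or if a joint passes its speed limit or range.

### The arm

A 7-joint arm with a two-finger parallel gripper is mounted at the origin on a cart in front of the work surface, level with it; the furniture and walls round the work are solid. World frame = base frame: x ahead of the robot, y to its left, z up, the work surface at z = 0. Lengths are in m, angles in rad, forces in N, time in s.
With the tool pointing down it reaches from about 0.425 to 0.95 m from the base axis. Payload 4.7 kg.
Tool frame: the origin (TCP) lies between the finger pads; the fingertips stand 25 mm ahead of it and the grasp point (between the pads) lies 6 mm ahead of it; x points along the fingers, z is the direction in which the jaws open and shut, and the axes are right-handed (so a half turn about x gives the same grasp; the last joint's range is limited). The gripper opens to 85 mm and grips with 20 to 120 N. Pads are 22 mm wide; open, the fingers measure 114 mm over their backs; the gripper's body (76 mm by 85 mm) begins 54 mm behind the grasp point. The pads swing forward as they close: fully open they stand 13 mm farther back than shut.
Start: joints at [1.204, 0.469, -0.049, 1.532, 0.024, 1.141, -0.082], TCP at [0.224, -0.637, 0.256] pointing down, gripper open.
Joint ranges: [-2.59, 2.59], [-0.33, 1.99], [-1.39, 1.29], [0.1, 2.45], [-1.04, 4.18], [0.21, 1.99], [-2.66, 2.66]. Speed limits (rad/s): [2.57, 2.57, 3.14, 3.14, 3.14, 3.14, 3.14].

### API

Orientations are given as a 3x3 rotation matrix whose columns are the frame's x, y, z axes.
In Python, from rig import * gives the robot as it stands. Calls block until the motion is done:
- movep(position, orientation): joint-space move of the TCP to a pose.
- move_l(position, attitude=None, feed=0.15, until_force=None): straight line of the TCP; attitude=None keeps the orientation; feed is the mean speed in m/s. With until_force (N) it stops when the force on the tool has changed by that much, and returns True; else False.
- move_joints(angles): joint-space move.
- command_gripper(opening, newtons=None): finger opening in m; newtons is the grip in N (None keeps the last); returns when the fingers have stopped.
- sleep(seconds).
- inverse_kinematics(position, orientation): joint angles nearest the present ones, or None.
- sense(): the state.
- camera(name): name is "scene" or "top" or "wrist"; returns (picture, depth): 384x512x3 uint8, red, green, blue; 384x512 float32, m along the optical axis (not along the pixel's ray), 0 where there is no reading.
- camera_params(name): a dict with "K" (3x3 intrinsics, pixels), "position" and "rotation" of the camera in the world; the wrist camera has in their place "tool_from_camera" (4x4, takes a point from camera to tool coordinates, whose origin is the TCP and whose axes are the tool frame's). Camera axes: x right, y down, z forward; pixel columns grow to the right and rows downward; lengths in m; the calibration is good to about 2 mm. A picture is of the moment at which its call begins: read the wrist's pose just before it. camera_params takes no time and is no camera call.
A pose or a line that the arm cannot do raises Unreachable and nothing moves.
- finish_job(): hands the job in, once; it reports no verdict.
The state is a dict: "time_s": time; "joint_pos": joint angles; "qd": joint speeds; "joint_efforts": joint torques, N m; "position": TCP position; "tcp_rot": TCP orientation; "wrist_force": force on the tool from outside, world axes, zero at the start; "ft_torque": the same for the moment, N m; "finger_gap": finger opening in m.
Only numpy, scipy, OpenCV 4.12 (cv2) and the standard library are available. Lean on these libraries where they do the work, as an engineer would, in place of code of your own. Each camera call takes 0.05 s, during which the arm holds its last target. There are 200 camera calls.

## Working session

There is one attempt and no reset: what is moved stays moved. The work goes in short steps, each a Python script; the robot and the scene stay as the last script left them, time stands still between calls to the robot, and variables do not carry over. Pictures are saved under pics/ and viewed, about 8 in all and at most 12, crops included, and the job is handed in when it is done.

```bash
ls; mkdir -p pics; python3 - <<'E'
from rig import *
import numpy as np, cv2
s=sense();print(s['time_s'],s['position'],s['tcp_rot'])
for n in('scene','top'):
    p,d=camera(n);cv2.imwrite(f'pics/{n}0.png',p[...,::-1]);np.savez(f'{n}0.npz',p=p,d=d)
    print(n,camera_params(n))
print(camera_params('wrist'))
a=cv2.imread('pics/scene0.png');b=cv2.imread('pics/top0.png');
E
```

```text
pics
0.0 [ 0.2235303  -0.63634274  0.25526983] [[-6.98170394e-04  9.43491430e-01  3.31396188e-01]
 [ 1.81883370e-03  3.31396919e-01 -9.43489679e-01]
 [-9.99998102e-01 -5.59620045e-05 -1.94742553e-03]]
scene {'K': array([[347.61730849,   0.        , 258.43921838],
       [  0.        , 347.61730849, 194.85330696],
       [  0.        ,   0.        ,   1.        ]]), 'position': array([0.17539696, 0.74598835, 0.8569487 ]), 'rotation': array([[-0.80654727, -0.44845495,  0.38518783],
       [-0.59116401,  0.61466746, -0.5222155 ],
       [-0.0025723 , -0.64890067, -0.76086879]])}
top {'K': array([[432.18423206,   0.        , 250.16895938],
       [  0.        , 432.18423206, 190.77062525],
       [  0.        ,   0.        ,   1.        ]]), 'position': array([0.42541821, 0.26195791, 1.13408306]), 'rotation': array([[ 0.00899868, -0.99265837,  0.12061665],
       [-0.99857475, -0.00257482,  0.0533089 ],
       [-0.05260696, -0.12092445, -0.99126676]])}
{'K': array([[346.18129281,   0.        , 258.93645361],
       [  0.        , 346.18129281, 193.93042932],
       [  0.        ,   0.        ,   1.        ]]), 'tool_from_camera': array([[ 3.98953501e-04, -3.12548162e-01,  9.49901830e-01,
        -1.17027022e-01],
       [ 4.35803142e-05, -9.49901900e-01, -3.12548203e-01,
         8.00652433e-02],
       [ 9.99999919e-01,  1.66089220e-04, -3.65345741e-04,
        -9.65628923e-04],
       [ 0.00000000e+00,  0.00000000e+00,  0.00000000e+00,
         1.00000000e+00]])}
```

View pics/scene0.png

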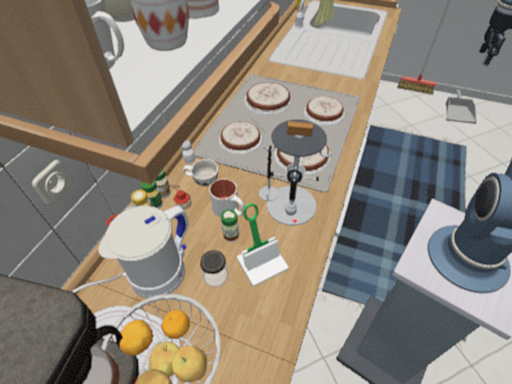

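View pics/top0.png

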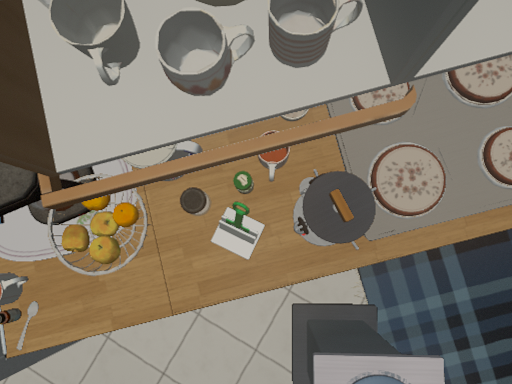

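```bash
cat > h.py <<'E'
import numpy as np, cv2
def cloud(d,c,R=None,t=None):
    K=c['K'];v,u=np.mgrid[:d.shape[0],:d.shape[1]]
    P=np.stack([(u-K[0,2])/K[0,0]*d,(v-K[1,2])/K[1,1]*d,d],-1)
    R=c['rotation'] if R is None else R; t=c['position'] if t is None else t
    return P@R.T+t
def wcloud(d,c,s):
    T=c['tool_from_camera'];R=s['tcp_rot']
    return cloud(d,c,R@T[:3,:3],R@T[:3,3]+s['position'])
def hsv(p): return cv2.cvtColor(p,cv2.COLOR_RGB2HSV)
def rect(P):
    (c,s,a)=cv2.minAreaRect((P[:,:2]*1000).astype(np.float32)); return np.round(c,1),np.round(s,1),round(a,1)
E
python3 - <<'E'
from rig import *
from h import *
for n in('top','scene'):
    z=np.load(n+'0.npz');p,d=z['p'],z['d'];c=camera_params(n);P=cloud(d,c);H=hsv(p)
    ok=(d>0); h,s,v=H[...,0],H[...,1],H[...,2]
    x,y,Z=P[...,0],P[...,1],P[...,2]
    w=ok&(x>.3)&(x<.75)&(y>-.2)&(y<.45)
    k=w&(Z>.30)&(Z<.335)&(s>110)&(x<.5)&(y<.15)
    print(n,'knob',k.sum(),rect(P[k]),P[k].mean(0))
    m=w&(abs(Z-.285)<.008)&(s<110)&(x<.55)
    print(' disc',m.sum(),rect(P[m]),P[m].mean(0))
    g=w&(h>45)&(h<85)&(s>120)&(Z>.02)
    nn,L,st,ce=cv2.connectedComponentsWithStats(g.astype(np.uint8))
    for i in range(1,nn):
        if st[i,4]>25: q=P[L==i];print(' green',ce[i],st[i,4],q.min(0),q.max(0),q[q[:,2].argmax()])
    r=w&((h<6)|(h>174))&(s>150)&(v>110)
    nn,L,st,ce=cv2.connectedComponentsWithStats(r.astype(np.uint8))
    for i in range(1,nn):
        if st[i,4]>3: q=P[L==i];print(' red',ce[i],st[i,4],np.median(q,0))
    wh=w&(s<40)&(v>180)&(Z<.085)&(Z>.005)&(y>.12)
    nn,L,st,ce=cv2.connectedComponentsWithStats(wh.astype(np.uint8))
    for i in range(1,nn):
        if st[i,4]>100: q=P[L==i];print(' white',ce[i],st[i,4],q.min(0),q.max(0),rect(q),rect(q[q[:,2]<.02]))
    for nm,(u,vv) in {'top':{'jar':(193,200),'spice':(243,181),'mug':(273,150)},'scene':{'jar':(213,258),'spice':(230,215),'mug':(223,190)}}[n].items(): print(nm,P[vv,u])
a=cv2.imread('pics/scene0.png')[90:300,180:340];b=cv2.imread('pics/top0.png')[120:270,170:390]
a=cv2.resize(a,None,fx=2.8,fy=2.8,interpolation=2);b=cv2.resize(b,None,fx=1.6,fy=1.6,interpolation=2)
o=np.zeros((588,800,3),np.uint8);o[:588,:448]=a;o[:240,448:800]=b;cv2.imwrite('pics/c1.png',o)
E
```

```text
top knob 197 (array([487.3, 127.6]), array([36.9, 17.3]), 27.9) [0.48529362 0.12854342 0.3190235 ]
 disc 3413 (array([489.3, 133.4]), array([119.8, 140.2]), 0.0) [0.49180477 0.13409765 0.28427359]
 green [241.68992248 180.62015504] 129 [0.55668326 0.31762596 0.10205774] [0.59634836 0.35675913 0.11212239] [0.56606193 0.32225698 0.11212239]
 green [240.3877551  205.08163265] 49 [0.49593037 0.31702529 0.17770611] [0.51519051 0.35138022 0.20157633] [0.50990965 0.32960367 0.20157633]
 green [239.29166667 211.72916667] 48 [0.48801857 0.32526994 0.13386142] [0.50429658 0.35039132 0.16806544] [0.50385428 0.34770722 0.16806544]
 red [303.25 233.75] 4 [0.45024831 0.18437721 0.016022  ]
 white [229.58415842 213.79207921] 101 [0.48235043 0.36139945 0.00617022] [0.516499   0.39017579 0.07019159] (array([500.5, 372.9]), array([33. , 27.6]), 71.9) (array([502.7, 373.2]), array([30.1, 21. ]), 63.7)
 white [237.89976415 238.12971698] 848 [0.38779247 0.28819737 0.0059034 ] [0.49829956 0.42307154 0.07451453] (array([452.5, 354.5]), array([107.1,  97.1]), 64.5) (array([452.5, 354.5]), array([107.1,  97.
[... 520 characters left out ...]
65 0.32354115 0.08781433] [0.59788449 0.35808974 0.1100317 ] [0.56481463 0.35043543 0.1100317 ]
 red [294.5 220.5] 4 [0.45456799 0.18563498 0.01462518]
 white [283.90757238 206.6013363 ] 898 [0.42493955 0.12010744 0.00518139] [0.59543    0.21015516 0.08433516] (array([510.2, 165.1]), array([ 90.1, 170.4]), 89.8) (array([495.3, 165.1]), array([ 90.1, 140.5]), 89.8)
 white [263.06302021 265.19143876] 841 [0.3860365  0.30070549 0.00532836] [0.51932526 0.42205454 0.07380214] (array([453. , 353.7]), array([110.1,  99.3]), 64.2) (array([453. , 353.7]), array([110.1,  99.3]), 64.2)
jar [0.53507935 0.45300206 0.08474636]
spice [0.57491607 0.3342114  0.10686375]
mug [0.68961427 0.2351873  0.04107734]
```

View pics/c1.png

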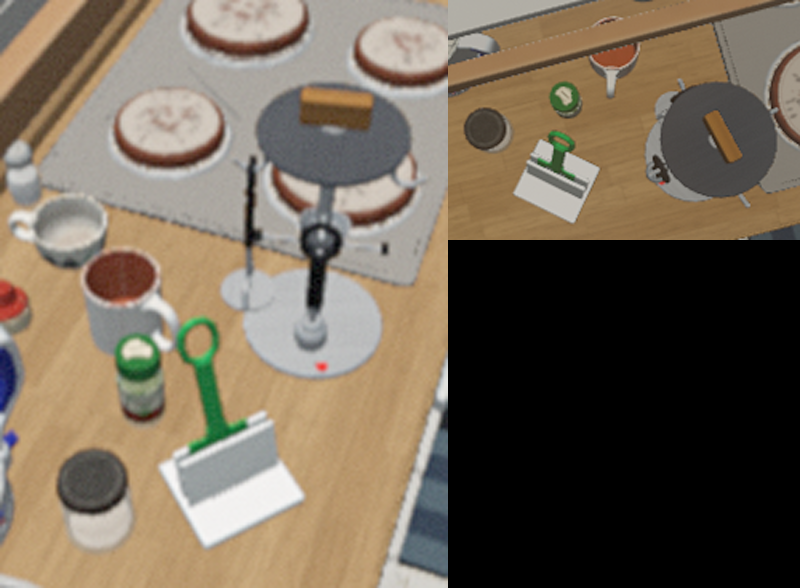

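```bash
cat > geo.py <<'E'
from rig import *
from h import *
from scipy.optimize import least_squares
G=[]
for n in('top','scene'):
    z=np.load(n+'0.npz');p,d=z['p'],z['d'];c=camera_params(n);P=cloud(d,c);H=hsv(p)
    h,s,v=H[...,0],H[...,1],H[...,2];x,y,Z=P[...,0],P[...,1],P[...,2]
    near=(d>0)&(np.hypot(x-.5,y-.133)<.1)
    k=near&(abs(Z-.3195)<.006)&(s>110); print(n,'knob',k.sum(),rect(P[k]))
    m=(near&(abs(Z-.285)<.006)&(s<110)).astype(np.uint8)
    ct=max(cv2.findContours(m,0,cv2.CHAIN_APPROX_NONE)[0],key=cv2.contourArea)[:,0]
    q=P[ct[:,1],ct[:,0],:2]
    f=least_squares(lambda a:np.hypot(*(q-a[:2]).T)-a[2],[.5,.133,.07],loss='soft_l1',f_scale=.002);print(' disc',f.x)
    ft=(d>0)&(abs(Z-.018)<.004)&(np.hypot(x-.5,y-.133)<.09)&(s<60)
    print(' foot',ft.sum(),P[ft].min(0),P[ft].max(0))
    g=(d>0)&(h>45)&(h<85)&(s>100)&(Z>.02)&(np.hypot(x-.49,y-.34)<.06)&(x<.53)
    G.append(P[g])
    e=P[g&(Z>.155)]
    print(' eye ring',len(e),(e.min(0)+e.max(0))/2,e.max(0),np.median(e,0))
    # rim of the shelf
    if n=='top':
        sh=(d>0)&(Z>.35)&(x>.3)&(x<.9)&(y>-.3)&(y<.7)
        for yy in np.arange(-.3,.7,.1):
            b=sh&(abs(y-yy)<.01)
            if b.sum(): i=P[b][P[b][:,0].argmin()];print('  shelf',i, P[b][:,2].min())
    for nm,cc in (('mug',(.56,.25)),):
        mm=(d>0)&(Z>.02)&(Z<.1)&(np.hypot(x-cc[0],y-cc[1])<.08);
        if mm.any(): print(nm,P[mm].min(0),P[mm].max(0))
for g in G+[np.vstack(G)]:
    b=g[g[:,2]<.15]; u=np.linalg.svd(g-g.mean(0))[2][0];u*=np.sign(u[2])
    print('turner',len(g),g.mean(0),u,'lean',np.degrees(np.arccos(u[2])),np.degrees(np.arctan2(u[1],u[0])))
    for a in np.arange(.07,.21,.02):
        q=g[abs(g[:,2]-a)<.01]
        if len(q): print('   ',round(a,2),len(q),q.mean(0).round(4))
E
python3 geo.py
```

```text
top knob 322 (array([498.7, 133.4]), array([62.5, 17.5]), 27.8)
 disc [0.49906085 0.13354091 0.07006668]
 foot 128 [0.42788029 0.11446132 0.01403135] [0.5431766  0.20319866 0.02191589]
 eye ring 114 [0.50205666 0.33446345 0.17841116] [0.51519051 0.3519016  0.20157633] [0.50189769 0.33477164 0.17934566]
  shelf [0.6655949  0.00923826 0.56103426] 0.551944503847865
  shelf [0.5999755  0.10984611 0.54101513] 0.5165741874744199
  shelf [0.57296302 0.20880959 0.54827921] 0.5171607949714608
  shelf [0.54656186 0.30994566 0.54110247] 0.5162462108735716
  shelf [0.51975051 0.40772569 0.54890162] 0.516269075078858
  shelf [0.49274443 0.50969813 0.53832297] 0.5164411556126497
  shelf [0.50986913 0.59016451 0.54769166] 0.545097394324621
mug [0.50879317 0.17193001 0.0203211 ] [0.6375267  0.32959864 0.09938675]
scene knob 150 (array([499.2, 134.2]), array([60.2, 17.1]), 26.3)
 disc [0.49956516 0.1335242  0.0694265 ]
 foot 733 [0.43105539 0.0643687  0.01400722] [0.55750155 0.20248566 0.0219897 ]
 eye ring 103 [0.50276814 0.33506209 0.17798996] [0.51608265 0.35181976 0.20065991] [0.50176965 0.336700
[... 506 characters left out ...]
] [ 0.29518569 -0.13387051  0.94601485] lean 18.912468205654182 -24.39490306662469
    0.07 67 [0.4715 0.3504 0.0733]
    0.09 38 [0.4741 0.3497 0.0896]
    0.11 36 [0.4798 0.3469 0.1104]
    0.13 40 [0.4864 0.344  0.1294]
    0.15 49 [0.4933 0.3406 0.1512]
    0.17 37 [0.4994 0.3358 0.1677]
    0.19 45 [0.5084 0.3349 0.1916]
turner 561 [0.48720496 0.34290698 0.13053386] [ 0.29150115 -0.14506546  0.94550679] lean 19.00207377584894 -26.457220550175858
    0.07 117 [0.471  0.3515 0.0725]
    0.09 59 [0.4731 0.3487 0.0896]
    0.11 56 [0.479  0.3468 0.1102]
    0.13 60 [0.4856 0.3437 0.1299]
    0.15 78 [0.4928 0.3403 0.1518]
    0.17 80 [0.4988 0.3367 0.1666]
    0.19 97 [0.5073 0.3331 0.1924]
```

```bash
cat >> h.py <<'E'
D=np.deg2rad
AX=np.array([.4993,.1335]); FR=D(132.4); KN=D(207.2)
def tool(z,yaw,tilt):
    """x axis: down, tilted by tilt toward horizontal heading yaw; z horizontal: sign z times heading+90"""
    x=np.array([np.sin(tilt)*np.cos(yaw),np.sin(tilt)*np.sin(yaw),-np.cos(tilt)])
    zz=z*np.array([-np.sin(yaw),np.cos(yaw),0]); return np.c_[x,np.cross(zz,x),zz]
E
python3 - <<'E'
from rig import *
from h import *
np.set_printoptions(precision=2,suppress=True)
for z in(1,-1):
    for a in range(0,-76,-25):
        for zz in (.42,.319): print('knob',z,a,zz,inverse_kinematics([*AX,zz],tool(z,KN+D(a),0)))
    u=np.array([.2915,-.145,.9455]);e=np.array([.5025,.3348,.178]);g=e-.084*u
    for t in(15,20,25,30):
        R=tool(z,D(-26),D(t));print('grasp',z,t,inverse_kinematics(g-.006*R[:,0],R),inverse_kinematics(g-.106*R[:,0],R))
    for t in(30,35,40,45):
        R=tool(z,FR+np.pi,D(t))
        for r in (.074,.13):
            q=np.array([*(AX+r*np.array([np.cos(FR),np.sin(FR)])),.24-.084]);print('hang',z,t,r,inverse_kinematics(q-.006*R[:,0],R))
E
```

```text
knob 1 0 0.42 [ 0.53  0.23 -1.04  1.62  0.2   1.41 -1.62]
knob 1 0 0.319 [ 0.45  0.28 -0.96  1.78  0.25  1.21 -1.67]
knob 1 -25 0.42 [ 0.51  0.22 -1.01  1.62  0.19  1.41 -2.05]
knob 1 -25 0.319 [ 0.42  0.27 -0.92  1.78  0.23  1.2  -2.09]
knob 1 -50 0.42 [ 0.49  0.21 -0.98  1.62  0.18  1.41 -2.48]
knob 1 -50 0.319 [ 0.4   0.26 -0.88  1.78  0.22  1.2  -2.52]
knob 1 -75 0.42 [-1.31  0.14  1.11  1.7  -0.13  1.38 -2.59]
knob 1 -75 0.319 [-1.12  0.2   0.91  1.86 -0.17  1.17 -2.55]
grasp 1 15 [-0.01  0.82 -1.18  1.91  1.14  1.19 -0.58] [-0.03  0.62 -1.18  1.86  0.91  1.21 -0.43]
grasp 1 20 [-0.05  0.83 -1.18  1.93  1.22  1.24 -0.66] [-0.08  0.62 -1.18  1.89  0.99  1.24 -0.53]
grasp 1 25 [-0.08  0.84 -1.18  1.96  1.3   1.3  -0.74] [-0.13  0.63 -1.18  1.92  1.07  1.29 -0.63]
grasp 1 30 [-0.12  0.86 -1.18  1.98  1.37  1.38 -0.81] [-0.18  0.65 -1.18  1.94  1.15  1.36 -0.73]
hang 1 30 0.074 [-0.03  0.46 -0.93  2.12  1.01  1.14 -0.83]
hang 1 30 0.13 [ 0.    0.59 -1.17  2.11  1.05  1.33 -1.  ]
hang 1 35 0.074 [ 0.07  0.62 -1.18  2.13  1.17  1.39 -0.99]
hang 1 35 0.13 [-0.05  0.63 -1.18  2.12  1.11
[... 923 characters left out ...]
.99  1.24  2.61]
grasp -1 25 [-0.08  0.84 -1.18  1.96  1.3   1.3   2.4 ] [-0.13  0.63 -1.18  1.92  1.07  1.29  2.51]
grasp -1 30 [-0.12  0.86 -1.18  1.98  1.37  1.38  2.33] [-0.18  0.65 -1.18  1.94  1.15  1.36  2.41]
hang -1 30 0.074 [ 0.13  0.59 -1.17  2.12  1.11  1.3   2.23]
hang -1 30 0.13 [ 0.    0.59 -1.17  2.11  1.05  1.33  2.14]
hang -1 35 0.074 [ 0.07  0.62 -1.18  2.13  1.17  1.39  2.15]
hang -1 35 0.13 [-0.05  0.63 -1.18  2.12  1.11  1.43  2.06]
hang -1 40 0.074 [ 0.02  0.66 -1.18  2.14  1.22  1.49  2.08]
hang -1 40 0.13 [-0.1   0.67 -1.18  2.12  1.16  1.53  1.99]
hang -1 45 0.074 [-0.03  0.71 -1.18  2.14  1.27  1.6   2.01]
hang -1 45 0.13 [-0.15  0.72 -1.18  2.13  1.2   1.64  1.93]
```

```bash
python3 - <<'E'
from rig import *
from h import *
command_gripper(.06,60)
R=tool(-1,KN,0)
movep([*AX,.43],R); s=sense();print(s['time_s'],s['position'],s['wrist_force'])
p,d=camera('wrist');cv2.imwrite('pics/w1.png',p[...,::-1])
P=wcloud(d,camera_params('wrist'),s);H=hsv(p)
k=(d>0)&(abs(P[...,2]-.3195)<.007)&(H[...,1]>110)&(np.hypot(P[...,0]-AX[0],P[...,1]-AX[1])<.06);print(k.sum(),rect(P[k]))
print(move_l([*AX,.319],feed=.12,until_force=15));command_gripper(0.0,60)
s=sense();print(s['time_s'],s['position'],s['finger_gap'],s['wrist_force'],s['ft_torque'])
E
```

```text
3.4167 [0.49972388 0.13250889 0.42969407] [-0.67977436  0.14277705  0.79491622]
2095 (array([498.2, 133.7]), array([63.4, 17.1]), 27.8)
False
5.0 [0.49947371 0.1335443  0.31955314] 0.016560285393297125 [-1.47171739 -0.41426777  3.88044765] [-0.11521814  0.20082694  0.01784546]
```

```bash
python3 - <<'E'
from rig import *
from h import *
p0=sense()['position']
for a in np.linspace(0,FR-KN,7)[1:]:
    move_l(p0,tool(-1,KN+a,0),feed=.1)
    s=sense();print(round(s['time_s'],2),np.degrees(a).round(1),s['position'].round(4),s['wrist_force'].round(1),s['ft_torque'].round(2),s['joint_pos'].round(2))
command_gripper(.06);move_l([*p0[:2],.43],feed=.15)
s=sense()
p,d=camera('wrist');P=wcloud(d,camera_params('wrist'),s);H=hsv(p)
k=(d>0)&(abs(P[...,2]-.3195)<.007)&(H[...,1]>110)&(np.hypot(P[...,0]-AX[0],P[...,1]-AX[1])<.06);print(k.sum(),rect(P[k]),'want',np.degrees(FR))
R=tool(1,D(-26),D(22));u=np.array([.2915,-.145,.9455]);e=np.array([.5025,.3348,.178]);g=e-.084*u
movep(g-.126*R[:,0]+[0,0,.03],R)
s=sense();print(s['time_s'])
for n in('wrist','scene'):
    p,d=camera(n);np.savez(n+'2.npz',p=p,d=d,pos=s['position'],R=s['tcp_rot']);cv2.imwrite(f'pics/{n}2.png',p[...,::-1])
o=np.zeros((588,800,3),np.uint8);a=cv2.imread('pics/scene2.png')[90:300,180:340];o[:,:448]=cv2.resize(a,None,fx=2.8,fy=2.8);o[:264,448:]=cv2.resize(cv2.imread('pics/wrist2.png'),(352,264));cv2.imwrite('pics/c2.png',o)
E
```

```text
5.37 -12.5 [0.4995 0.1335 0.3196] [-0.6  0.2  0.9] [-0.08  0.02 -0.15] [ 0.54  0.32 -1.08  1.78  0.3   1.22  1.2 ]
5.73 -24.9 [0.4995 0.1335 0.3195] [-0.4 -1.6  1.3] [-0.15  0.04 -0.11] [ 0.5   0.3  -1.03  1.78  0.28  1.22  1.01]
6.1 -37.4 [0.4995 0.1334 0.3195] [-0.5 -1.   1.6] [-0.21  0.1  -0.12] [ 0.47  0.29 -0.99  1.78  0.26  1.21  0.81]
6.47 -49.9 [0.4995 0.1334 0.3195] [-0.5 -1.7  2.2] [-0.27  0.1  -0.15] [ 0.44  0.28 -0.94  1.78  0.24  1.21  0.61]
6.83 -62.3 [0.4995 0.1334 0.3196] [-0.6 -1.6  2.7] [-0.28  0.11 -0.12] [ 0.41  0.26 -0.9   1.78  0.22  1.2   0.41]
7.2 -74.8 [0.4995 0.1334 0.3196] [-1.5 -1.4  2.1] [-0.36  0.14 -0.15] [ 0.38  0.25 -0.86  1.78  0.21  1.2   0.2 ]
2101 (array([498. , 135.1]), array([17.2, 63. ]), 42.1) want 132.4
9.775
```

View pics/c2.png

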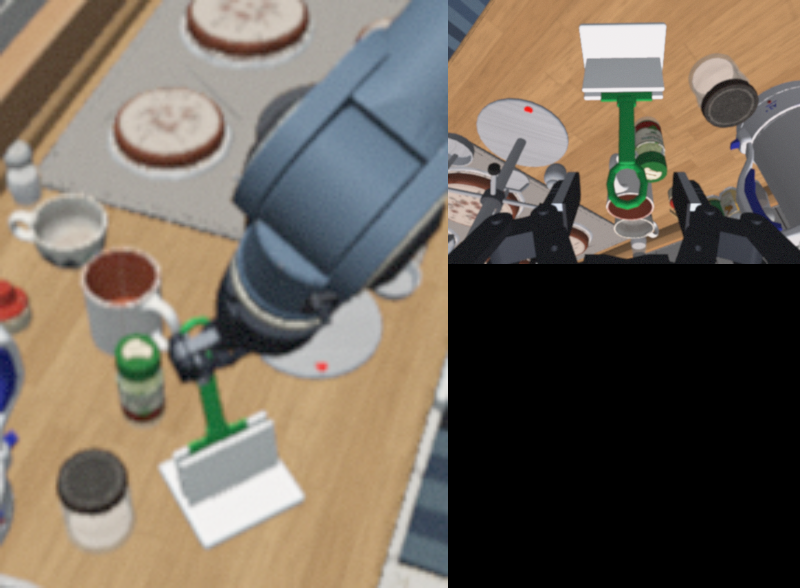

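```bash
python3 - <<'E'
from rig import *
from h import *
z=np.load('wrist2.npz');p,d=z['p'],z['d']
P=wcloud(d,camera_params('wrist'),dict(tcp_rot=z['R'],position=z['pos']));H=hsv(p)
h,s,v=H[...,0],H[...,1],H[...,2];x,y,Z=[P[...,i] for i in range(3)]
g=(d>0)&(h>45)&(h<85)&(s>100)&(Z>.06)&(np.hypot(x-.49,y-.34)<.06)&(x<.53)
q=P[g];print(len(q))
for a in np.arange(.08,.21,.01):
    b=q[abs(q[:,2]-a)<.005]
    if len(b): print(round(a,2),len(b),b.mean(0).round(4),np.ptp(b@[np.cos(D(64)),np.sin(D(64)),0]).round(4))
e=q[q[:,2]>.16];print('top',q[q[:,2].argmax()],(e.min(0)+e.max(0))/2)
r=(d>0)&((h<6)|(h>174))&(s>150)&(v>110)&(Z<.03)&(x<.5)&(y<.25)
print('dot',r.sum(),P[r].mean(0))
w=(d>0)&(abs(Z-.012)<.004)&(np.hypot(x-.453,y-.354)<.08)&(s<40)&(v>150);print('restfoot',rect(P[w]))
E
```

```text
4600
0.08 309 [0.47   0.3516 0.079 ] 0.0613
0.09 217 [0.471  0.3507 0.0899] 0.0172
0.1 215 [0.4743 0.3496 0.1   ] 0.0152
0.11 229 [0.4774 0.3482 0.11  ] 0.0156
0.12 253 [0.4806 0.3466 0.12  ] 0.0161
0.13 274 [0.4837 0.345  0.1301] 0.0165
0.14 287 [0.4868 0.3436 0.14  ] 0.0162
0.15 310 [0.49   0.3422 0.15  ] 0.0187
0.16 521 [0.4952 0.3398 0.1596] 0.0342
0.17 286 [0.4989 0.3389 0.1701] 0.0397
0.18 288 [0.502  0.3375 0.1801] 0.0395
0.19 489 [0.5049 0.3347 0.1908] 0.0367
0.2 208 [0.5073 0.3336 0.1964] 0.0221
top [0.50874551 0.33223213 0.19843094] [0.50153583 0.33646417 0.17922524]
dot 73 [0.45382011 0.18695496 0.01239366]
restfoot (array([433.8, 363.7]), array([109.7,  60.9]), 64.5)
```

```bash
cat >> h.py <<'E'
TG=np.array([.4796,.347,.0985]); TU=np.array([.298,-.140,.944]); GY=D(-25.3); GT=D(27)
E
python3 - <<'E'
from rig import *
from h import *
R=tool(1,GY,GT)
command_gripper(.055,60)
movep(TG-.1*R[:,0],R)
print(move_l(TG-.006*R[:,0],feed=.1,until_force=12))
s=sense();print(s['time_s'],s['position'],s['wrist_force'])
command_gripper(0,60);s=sense();print(s['finger_gap'],s['wrist_force'],s['ft_torque'])
p=s['position']
move_l(p+.1*TU,feed=.1); move_l(p+.1*TU+[-.03,0,.06],feed=.12)
s=sense();print(s['time_s'],s['position'],s['finger_gap'],s['wrist_force'])
for n in('wrist','scene'):
    q,d=camera(n);np.savez(n+'3.npz',p=q,d=d,pos=s['position'],R=s['tcp_rot']);cv2.imwrite(f'pics/{n}3.png',q[...,::-1])
o=np.zeros((588,800,3),np.uint8);a=cv2.imread('pics/scene3.png')[90:300,180:340];o[:,:448]=cv2.resize(a,None,fx=2.8,fy=2.8);o[:264,448:]=cv2.resize(cv2.imread('pics/wrist3.png'),(352,264));cv2.imwrite('pics/c3.png',o)
E
```

```text
False
11.5333 [0.47701203 0.34887549 0.10445818] [-0.46334223 -0.40308958 -0.34623543]
0.017306086998533084 [-1.93426644 -0.93404009  5.7639591 ] [-0.17887252  0.56078797 -0.15663789]
13.8583 [0.47689769 0.33387618 0.2585029 ] 0.017154387564085424 [ 0.70178385  0.19856235 -1.30382606]
```

View pics/c3.png

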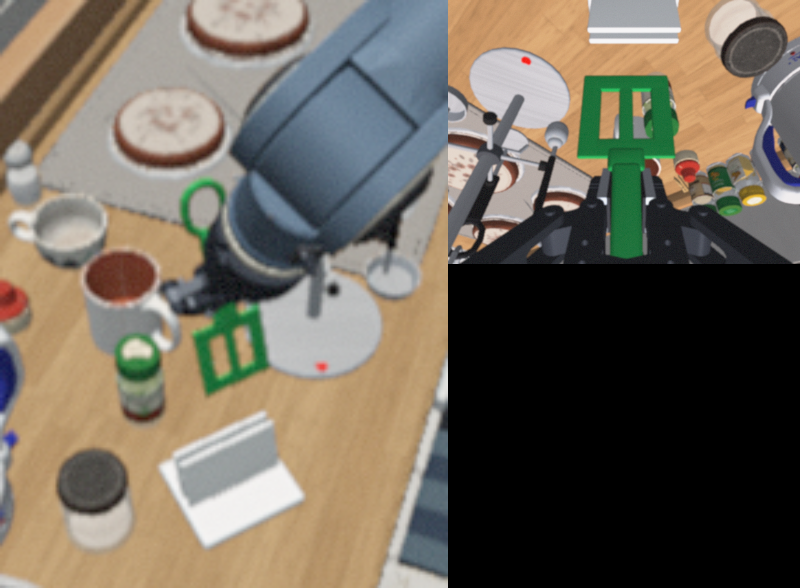

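```bash
cat > meas.py <<'E'
from rig import *
from h import *
import sys
k=sys.argv[1];z=np.load(f'wrist{k}.npz');p,d=z['p'],z['d'];R,pos=z['R'],z['pos']
P=wcloud(d,camera_params('wrist'),dict(tcp_rot=R,position=pos));H=hsv(p)
T=(P-pos)@R   # tool coords
g=(d>0)&(H[...,0]>45)&(H[...,0]<85)&(H[...,1]>100)&(np.linalg.norm(T,axis=-1)<.2)
g=cv2.erode(cv2.morphologyEx(g.astype(np.uint8),cv2.MORPH_OPEN,np.ones((3,3))),np.ones((3,3)))>0
nn,L,st,ce=cv2.connectedComponentsWithStats(g.astype(np.uint8));g=L==1+st[1:,4].argmax()
t=T[g]; v,u=np.nonzero(g)
bl=t[v<150]; c=bl.mean(0);n=np.linalg.svd(bl-c,full_matrices=False)[2][2];n*=np.sign(n[0]);print('blade normal (tool)',n,'plane off')
az=np.array([n[1],-n[0],0]);  # turner z in the tool xz... 
zt=np.cross(n,[0,0,1]);zt/=np.linalg.norm(zt); zt*= -np.sign(zt[0]) # up the turner = backwards along tool x
yl=bl[:,2]; print('blade lateral',yl.min(),yl.max())
# in-plane direction from blade sides: edge slope of lateral centre
s_=bl@zt; b=np.linspace(s_.min(),s_.max(),8)
for i in range(7):
    q=bl[(s_>=b[i])&(s_<b[i+1])]; print(round(b[i],4),(q[:,2].min()+q[:,2].max())/2)
print('low edge s',s_.min(),'z_turner(tool)',zt,'angle to -x deg',np.degrees(np.arccos(-zt[0])))
# origin: mid of lower edge, blade mid thickness 2mm behind visible face (along +n)
o=c-(c@zt-s_.min())*zt+.002*n;o[2]=(yl.min()+yl.max())/2
for nm,l in(('grip88',.088),('eye',.172)): print(nm,o+l*zt, 'world',R@(o+l*zt)+pos)
print('turner z world',R@zt,'origin',R@o+pos)
z=np.load(f'scene{k}.npz');p,d=z['p'],z['d'];P=cloud(d,camera_params('scene'));H=hsv(p)
g=(d>0)&(H[...,0]>45)&(H[...,0]<85)&(H[...,1]>100)&(P[...,2]>.16)
nn,L,st,ce=cv2.connectedComponentsWithStats(g.astype(np.uint8),connectivity=8)
for i in range(1,nn):
    if st[i,4]>25: q=P[L==i];print('scene green',ce[i],st[i],(q.min(0)+q.max(0))/2,q[q[:,2].argmax()],q[q[:,2].argmin()])
E
python3 meas.py 3
```

```text
blade normal (tool) [ 0.71716348 -0.6969045   0.00081107] plane off
blade lateral -0.030187969929060504 0.0313289452599787
-0.0946 0.0005239866421981772
-0.0911 0.0005789626041174858
-0.0876 0.0006606391319699881
-0.084 0.0007044133835319381
-0.0805 0.0006589961315757766
-0.077 0.0005358408027864546
-0.0735 0.0004839119373901274
low edge s -0.09459596960143285 z_turner(tool) [-0.69690473 -0.71716372  0.        ] angle to -x deg 45.8208056046976
grip88 [0.00794399 0.00147772 0.00057049] world [0.47920971 0.33340623 0.25075372]
eye [-0.05059601 -0.05876404  0.00057049] world [0.50372044 0.32187008 0.33026561]
turner z world [ 0.29179443 -0.13733516  0.94657016] origin [0.4535318  0.34549172 0.16745555]
scene green [250.44318182 164.05681818] [245 154  15  25  88] [0.48618016 0.34163003 0.33735984] [0.45876871 0.37591738 0.37536014] [0.49791266 0.33234924 0.29935954]
scene green [261.79846939 212.88265306] [249 197  27  34 392] [0.46357706 0.33887523 0.23068101] [0.4509588  0.35971871 0.29360733] [0.44378525 0.31836986 0.1677547 ]
```

```bash
cat >> h.py <<'E'
ET=np.array([-.0500,-.0582,.0006]); DF=np.array([np.cos(FR),np.sin(FR)])
RH=tool(1,FR+np.pi,D(45.8))
def eyeto(r,z): return np.array([*(AX+r*DF),z])-RH@ET
E
python3 - <<'E'
from rig import *
from h import *
s=sense()
for r,z in((.14,.31),(.122,.238),(.074,.238),(.074,.208),(.12,.208)):print(r,z,inverse_kinematics(eyeto(r,z),RH))
movep(eyeto(.15,.31),RH); move_l(eyeto(.122,.238),feed=.12)
s=sense();print(s['time_s'],s['position'],s['finger_gap'],s['wrist_force'])
for n in('wrist','scene','top'):
    q,d=camera(n);np.savez(n+'4.npz',p=q,d=d,pos=s['position'],R=s['tcp_rot']);cv2.imwrite(f'pics/{n}4.png',q[...,::-1])
o=np.zeros((588,800,3),np.uint8);a=cv2.imread('pics/scene4.png')[110:235,230:350];o[:,:480]=cv2.resize(a,(480,500))[:588] if 0 else cv2.copyMakeBorder(cv2.resize(a,(480,500)),0,88,0,0,0);o[:240,480:]=cv2.resize(cv2.imread('pics/wrist4.png'),(320,240));o[250:490,480:]=cv2.resize(cv2.imread('pics/top4.png')[150:270,230:390],(320,240));cv2.imwrite('pics/c4.png',o)
E
python3 meas.py 4 | tail -6
```

```text
0.14 0.31 [-0.42441472  0.37527135 -0.76740965  2.08310946  0.96431556  1.41440631
 -0.95338409]
0.122 0.238 [-0.45792439  0.48959631 -0.69948642  2.14547777  1.06725565  1.33357839
 -1.09025097]
0.074 0.238 [-0.37036859  0.47418594 -0.6778456   2.16130929  1.12585548  1.28040067
 -1.03653431]
0.074 0.208 [-0.39915322  0.5294238  -0.64806301  2.17747516  1.16792396  1.2607712
 -1.10561309]
0.12 0.208 [-0.48206712  0.54345028 -0.66968445  2.1623119   1.10851182  1.30847697
 -1.15368384]
15.3917 [0.41359035 0.2272218  0.16175453] 0.01702162192962585 [-0.07178864  1.19553985 -1.40458381]
-0.0733 0.00020524950775871117
low edge s -0.09433734112362942 z_turner(tool) [-0.69590155 -0.7181372   0.        ] angle to -x deg 45.900897484848166
grip88 [0.0075174  0.00154005 0.0001596 ] world [0.41662129 0.2241493  0.15540775]
eye [-0.05093833 -0.05878347  0.0001596 ] world [0.41668707 0.22395662 0.23940751]
turner z world [ 7.83045613e-04 -2.29375861e-03  9.99997063e-01] origin [0.41655238 0.22435115 0.06740801]
scene green [305.3553719 186.3553719] [299 176  16  24 121] [0.41072892 0.25090274 0.22792926] [0.41811605 0.22419732 0.26328466] [0.41967417 0.23155704 0.19257387]
```

View pics/c4.png

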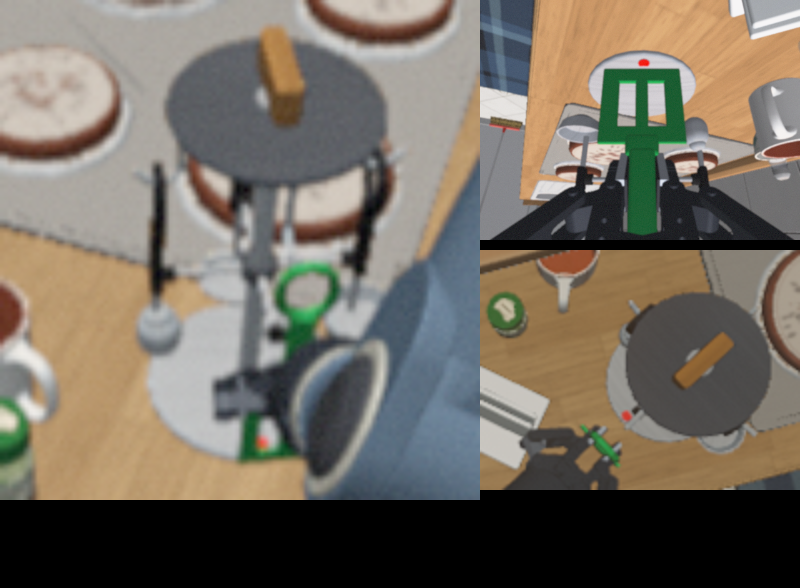

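```bash
python3 - <<'E'
from rig import *
from h import *
hit=move_l(eyeto(.077,.238),feed=.05,until_force=6)
s=sense();e=s['position']+s['tcp_rot']@ET;print(hit,s['time_s'],'r',(e[:2]-AX)@DF,e[2],s['wrist_force'])
if not hit:
    hit=move_l(eyeto(.077,.207),feed=.03,until_force=5)
    s=sense();e=s['position']+s['tcp_rot']@ET;print(hit,s['time_s'],'r',(e[:2]-AX)@DF,e[2],s['wrist_force'])
for n in('wrist','scene'):
    q,d=camera(n);np.savez(n+'5.npz',p=q,d=d,pos=s['position'],R=s['tcp_rot']);cv2.imwrite(f'pics/{n}5.png',q[...,::-1])
o=np.zeros((500,800,3),np.uint8);a=cv2.imread('pics/scene5.png')[110:235,230:350];o[:500,:480]=cv2.resize(a,(480,500));o[:240,480:]=cv2.resize(cv2.imread('pics/wrist5.png'),(320,240));cv2.imwrite('pics/c5.png',o)
E
```

```text
False 16.5917 r 0.0773269763584449 0.2379667931757538 [-0.1293921  -0.93392795 -0.26691522]
True 17.4417 r 0.0766542172217859 0.21084881124426674 [-0.38203552 -0.47548584  3.97373625]
```

View pics/c5.png

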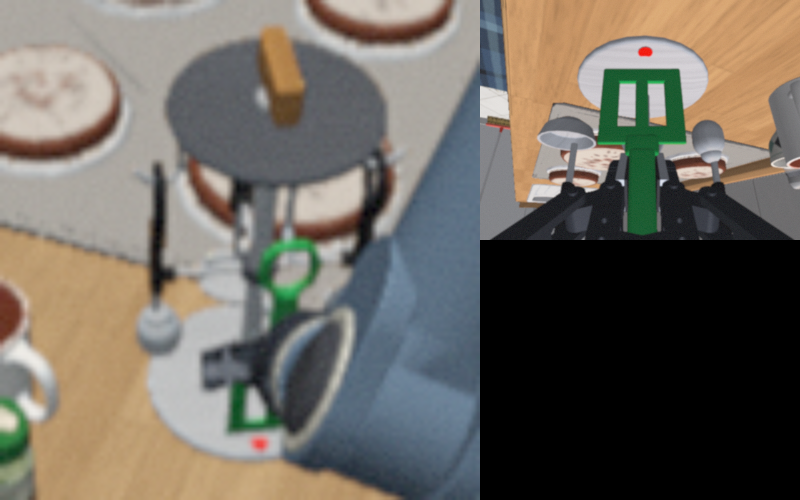

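```bash
python3 - <<'E'
from rig import *
from h import *
command_gripper(.045)
s=sense();print(s['time_s'],s['finger_gap'],s['wrist_force'])
p=s['position'];out=np.array([*DF,0])
print(move_l(p-.03*s['tcp_rot'][:,0]+.01*out,feed=.05,until_force=8)); move_l(p+.13*out+[0,0,.06],feed=.12)
sleep(2.5)
s=sense();print(s['time_s'],s['position'],s['wrist_force'])
for n in('wrist','scene','top'):
    q,d=camera(n);np.savez(n+'6.npz',p=q,d=d,pos=s['position'],R=s['tcp_rot']);cv2.imwrite(f'pics/{n}6.png',q[...,::-1])
o=np.zeros((500,800,3),np.uint8);a=cv2.imread('pics/scene6.png')[110:235,230:350];o[:500,:480]=cv2.resize(a,(480,500));o[:240,480:]=cv2.resize(cv2.imread('pics/wrist6.png'),(320,240));o[250:490,480:]=cv2.resize(cv2.imread('pics/top6.png')[150:270,230:390],(320,240));cv2.imwrite('pics/c6.png',o)
z=np.load('wrist6.npz');p,d=z['p'],z['d'];P=wcloud(d,camera_params('wrist'),s);H=hsv(p)
g=(d>0)&(H[...,0]>45)&(H[...,0]<85)&(H[...,1]>100)&(np.hypot(P[...,0]-.45,P[...,1]-.19)<.06)
t=P[g];r=(t[:,:2]-AX)@DF; l=(t[:,:2]-AX)@[-DF[1],DF[0]]
print(len(t),t.min(0),t.max(0))
for a in np.arange(.03,.25,.02):
    k=abs(t[:,2]-a)<.006
    if k.any(): print(round(a,2),k.sum(),r[k].mean().round(4),l[k].min().round(4),l[k].max().round(4))
E
```

```text
17.925 0.045185633135693695 [-0.0334422   0.41498872  0.02617092]
False
22.3583 [0.35565061 0.28868804 0.19332369] [-0.59030364 -0.94737076 -0.22811815]
6448 [0.4228817  0.17036418 0.04007099] [0.46988179 0.2137907  0.22352153]
0.05 657 0.0789 -0.0303 0.0301
0.07 409 0.079 -0.0308 0.0303
0.09 542 0.079 -0.0309 0.0301
0.11 414 0.0808 -0.0304 0.0311
0.13 261 0.083 -0.0079 0.0068
0.15 326 0.0829 -0.0085 0.0088
0.17 345 0.083 -0.0082 0.0078
0.19 477 0.0814 -0.016 0.0156
0.21 391 0.0803 -0.02 0.0196
```

View pics/c6.png

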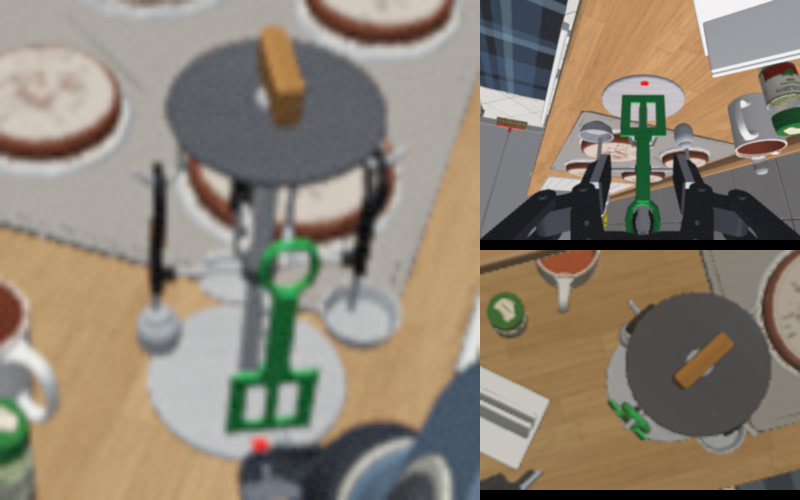

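```bash
python3 -c "
from rig import *
finish_job();print(sense()['time_s'])"
```

```text
the job is handed in; nothing more can be done
the job is handed in; nothing more can be done
```

I turned the carousel about 75° clockwise by its knob, so the empty hook now stands over the red dot. I then took the turner out of the rest, hung it by its eye on that hook, let go and backed away. The job was handed in at about 22 s of the 64 s allowed.

Last checks before handing in, all from the camera images:
- **Hook position:** right after the turn, the knob measured 132.1° against the 132.4° I had taken for the front. That is well under 1 mm at the hook, although the front direction itself is only good to about 2°, or 2–3 mm. The last pictures show no later change.
- **Turner:** it hangs vertical, with the eye within about 1 mm sideways and about 2 mm farther out than the middle of the trough. The eye is at about 211 mm, or 14 mm below the hook.
- **Stillness:** I took the last pictures 2.5 s after backing away, with the robot clear of everything. I did not measure the turner's speed over several pictures.
- **Bystanders:** the mug and the spice jar look unmoved in the last pictures. The glass jar was outside those views; nothing passed near it, but I did not measure any of the three again.

No check failed or disagreed.

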